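# Pull-check the lock pins of a detector box

## Task

Slide the transit guard to the robot's right as far as it goes so that all three lock pins are free. Then, working from the robot's left to right, pull each pin straight out by its bail with about 12 N (never over 18 N) and hold it there for about a second: let a pin that holds spring back fully home, but if a pin lets go and slides out easily, draw it right out to its stop and leave it standing out before you go on to the next. Leave everything else on the bench where it is.

Things in the scene. Friction and masses are not known exactly. Their poses are not given: they have to be found in the camera images.
- housing: fixed copper box, 140 mm deep (x), 330 wide (y), 75 high; lead bricks 100 mm high behind it to x = +121 mm. Origin: centre of its underside, at bench height. Its front, x = -70 mm, faces roughly towards the robot and has the three pins at y = +120, +40, -40 mm; +y is the robot's left. A detector package on the roof rises to 90 mm above the bench, between x = -38 and +62 mm.
- guard (a joint): travel in metres of the transit guard, which slides along the front of the roof to the housing's -y (robot's right): 0 = over the leftmost pin (y = +120 mm), 0.24 = right-hand stop (y = -120 mm), clear of all pins. Friction 1.5 N. A plate 70 mm wide (y), 4 mm thick, top 81 mm above the bench, reaching 75 mm out from the front over the bails, so that pins under it cannot be reached.
- guard_tab (a point): centre of the upright tab on which the guard is pushed: a plate 45 mm (housing x) by 8 mm (housing y), standing on the guard from 81 to 104 mm above the bench; this point is 92 mm above the bench, mid-way across the guard, 65 mm in front of the housing's origin.
- pin_a_eye (a point): centre of the window in this pin's bail. The pin (any of the three places) is a level 8 mm stem along the housing's x, 50 mm above the bench; the bail is a level rectangular frame of 8 mm round bar with a window, open above and below, of 40 mm (housing x) by 50 mm (y). The outer bar's centre line is 24 mm to -x of this point, which at home is 44 mm in front of the housing's front.
- pin_a (a joint): draw of this pin along the housing's -x, in metres, 0 = home. The pins look alike. A retained pin gives 1 mm per newton (12 mm at 12 N) and springs home; a dark band on the stem begins to show at 9 mm and is all out at 16 mm. One of the three, found by tugging, is not retained: it slides at about 3 N, stays where left and stops at 0.05.
- pin_b_eye (a point): centre of the window in this pin's bail. The pin (any of the three places) is a level 8 mm stem along the housing's x, 50 mm above the bench; the bail is a level rectangular frame of 8 mm round bar with a window, open above and below, of 40 mm (housing x) by 50 mm (y). The outer bar's centre line is 24 mm to -x of this point, which at home is 44 mm in front of the housing's front.
- pin_b (a joint): draw of this pin along the housing's -x, in metres, 0 = home. The pins look alike. A retained pin gives 1 mm per newton (12 mm at 12 N) and springs home; a dark band on the stem begins to show at 9 mm and is all out at 16 mm. One of the three, found by tugging, is not retained: it slides at about 3 N, stays where left and stops at 0.05.
- pin_c_eye (a point): centre of the window in this pin's bail. The pin (any of the three places) is a level 8 mm stem along the housing's x, 50 mm above the bench; the bail is a level rectangular frame of 8 mm round bar with a window, open above and below, of 40 mm (housing x) by 50 mm (y). The outer bar's centre line is 24 mm to -x of this point, which at home is 44 mm in front of the housing's front.
- pin_c (a joint): draw of this pin along the housing's -x, in metres, 0 = home. The pins look alike. A retained pin gives 1 mm per newton (12 mm at 12 N) and springs home; a dark band on the stem begins to show at 9 mm and is all out at 16 mm. One of the three, found by tugging, is not retained: it slides at about 3 N, stays where left and stops at 0.05.
- foam_slip: bystander, to be left alone: white foam slip lying on the bench under the bails, 45 by 100 mm, 20 mm high; origin on its underside
- vial: bystander, to be left alone: small standing amber vial, 28 mm in diameter, 75 mm high, in front of the pins; origin on its underside
- alcohol: bystander, to be left alone: standing clear bottle, 64 mm in diameter, 170 mm high, to the left; origin on its underside
- driver: bystander, to be left alone: screwdriver lying on the left, near the robot; origin on its underside
- spanner: bystander, to be left alone: spanner lying on the right, near the robot; origin on its underside
- dish: bystander, to be left alone: steel dish on the right, 90 mm in diameter, 30 mm high; origin on its underside
- spare_plate: bystander, to be left alone: copper plate with holes, 70 by 90 mm, 8 mm thick, on the right; origin on its underside

How it is judged:
On the way, in this order (a step that is already met when the one before it is completed fails the run):
1. the guard is at its right-hand stop (within 15 mm) (value of joint guard above 0.225 m), for 0.2 s.
2. the leftmost pin (robot's view) is checked: held drawn 8.5 to 16.5 mm (8.5 to 16.5 N) if it is retained, or drawn out at least 42 mm if it lets go (((y of pin_a_eye in the frame of housing between 0.09 and 0.15 m and value of joint pin_a between 0.0085 and 0.0165 m) or (y of pin_b_eye in the frame of housing between 0.09 and 0.15 m and value of joint pin_b between 0.0085 and 0.0165 m) or (y of pin_c_eye in the frame of housing between 0.09 and 0.15 m and value of joint pin_c above 0.042 m))), for 0.4 s.
3. the middle pin (robot's view) is checked: held drawn 8.5 to 16.5 mm (8.5 to 16.5 N) if it is retained, or drawn out at least 42 mm if it lets go (((y of pin_a_eye in the frame of housing between 0.01 and 0.07 m and value of joint pin_a between 0.0085 and 0.0165 m) or (y of pin_b_eye in the frame of housing between 0.01 and 0.07 m and value of joint pin_b between 0.0085 and 0.0165 m) or (y of pin_c_eye in the frame of housing between 0.01 and 0.07 m and value of joint pin_c above 0.042 m))), for 0.4 s.
4. the rightmost pin (robot's view) is checked: held drawn 8.5 to 16.5 mm (8.5 to 16.5 N) if it is retained, or drawn out at least 42 mm if it lets go (((y of pin_a_eye in the frame of housing between -0.07 and -0.01 m and value of joint pin_a between 0.0085 and 0.0165 m) or (y of pin_b_eye in the frame of housing between -0.07 and -0.01 m and value of joint pin_b between 0.0085 and 0.0165 m) or (y of pin_c_eye in the frame of housing between -0.07 and -0.01 m and value of joint pin_c above 0.042 m))), for 0.4 s.
At the end, for the whole second after the job is handed in: The guard is within 15 mm of its right-hand stop, the two retained pins are home (within 2 mm), the one that let go stands out at least 42 mm, and all are at rest (value of joint guard above 0.225 m and value of joint each of pin_a, pin_b below 0.002 m and value of joint pin_c above 0.042 m and velocity of joint each of pin_a, pin_b, pin_c below 0.01 m/s); the robot touches nothing.
It fails at once if a retained pin is pulled with more than 18 N (drawn past 18 mm) (value of joint any of pin_a, pin_b above 0.018 m).
It fails at once if anything else on the bench is moved more than 30 mm (distance of any of foam_slip, vial, alcohol, driver, spanner, dish, spare_plate from where it was at the start of the episode above 0.03 m).
It also fails if it takes over 61 s, if anything falls off the work surface, if the arm or the gripper's body presses on something with over 40 N, if the wrist force passes 120 N, or if a joint passes its speed limit or range.

## Robot

A 6-joint arm with a two-finger parallel gripper is mounted at the origin on the work surface. World frame = base frame: x ahead of the robot, y to its left, z up, the work surface at z = 0. Lengths are in m, angles in rad, forces in N, time in s.
With the tool pointing down it reaches from about 0.375 to 0.925 m from the base axis. Payload 5.7 kg.
Tool frame: the origin (TCP) lies midway between the tips of the shut fingers; the grasp point (between the pads) lies 19 mm behind it; z points along the fingers, y is the direction in which the jaws open and shut (so a half turn about z gives the same grasp; the last joint's range is limited). The gripper opens to 85 mm and grips with 20 to 120 N. Pads are 22 mm wide; open, the fingers measure 114 mm over their backs; the gripper's body (76 mm by 85 mm) begins 54 mm behind the grasp point. The pads swing forward as they close: fully open they stand 13 mm farther back than shut.
Start: joints at [1.013, 0.359, 1.51, -0, 1.272, -0.115], TCP at [0.257, 0.542, 0.231] pointing down, gripper open.
Joint ranges: [-2.97, 2.97], [-1.01, 2.36], [0.21, 2.38], [-0.96, 4.11], [0.2, 2.71], [-2.98, 2.98]. Speed limits (rad/s): [2.39, 2.39, 3.14, 3.14, 3.14, 3.14].

## Interface

Orientations are given as a unit quaternion [w, x, y, z].
In Python, from plant import bot, planner, readout, vision, order gives the robot as it stands. Calls block until the motion is done:
- bot.move_pose(position, orientation): joint-space move of the TCP to a pose.
- bot.move_l(position, rate=0.15, rotation=None, stop_force=None): straight line of the TCP; rotation=None keeps the orientation; rate is the mean speed in m/s. With stop_force (N) it stops when the force on the tool has changed by that much, and returns True; else False.
- bot.goto_joints(angles): joint-space move.
- bot.open_gripper() and bot.gripper_close(newtons=None): open the fingers fully, or close them until they stop; newtons is the grip in N (None keeps the last).
- bot.pause(seconds).
- planner.solve_ik(position, orientation): joint angles nearest the present ones, or None.
- readout.sense(): the state.
- vision.camera(name): name is "side" or "top" or "wrist"; returns the picture (480x640x3 uint8, red, green, blue); there is no depth.
- vision.get_calibration(name): a dict with "fx", "fy", "cx", "cy" (pixels), "rvec" (rotation vector, rad) and "tvec" (3), from world to camera coordinates, as OpenCV has them. Camera axes: x right, y down, z forward; pixel columns grow to the right and rows downward; lengths in m; the calibration is good to about 2 mm. A picture is of the moment at which its call begins: read the wrist's pose just before it. get_calibration takes no time and is no camera call; for the wrist camera it gives the pose at the moment of the call.
A pose or a line that the arm cannot do raises bot.PlanningError and nothing moves.
- order.close_job(): hands the job in, once; it reports no verdict.
The state is a dict: "time_s": time; "q": joint angles; "dq": joint speeds; "tau": joint torques, N m; "tcp_pos": TCP position; "tool_rot": TCP orientation; "contact_force": force on the tool from outside, world axes, zero at the start; "torque": the same for the moment, N m; "gripper_width": opening from 0.0 (shut) to 1.0 (fully open).
Only numpy, scipy, OpenCV 4.12 (cv2) and the standard library are available. Lean on these libraries where they do the work, as an engineer would, in place of code of your own. Each camera call takes 0.05 s, during which the arm holds its last target.

## Working session

There is one attempt and no reset: what is moved stays moved. The work goes in short steps, each a Python script; the robot and the scene stay as the last script left them, time stands still between calls to the robot, and variables do not carry over. Pictures are saved under pics/ and viewed, and the job is handed in when it is done.

```bash
ls; mkdir -p pics; python3 - <<'E'
from plant import bot, planner, readout, vision, order
import cv2
for n in ("top","side","wrist"):
    im=vision.camera(n); cv2.imwrite(f"pics/{n}0.png",im[:,:,::-1])
    c=vision.get_calibration(n); print(n,c)
print(readout.sense())
E
```

```text
pics
top {'fx': 564.2442200602238, 'fy': 564.2442200602238, 'cx': 321.5258867259472, 'cy': 235.6331560183967, 'rvec': array([ 2.13214232, -2.1568699 ,  0.15993911]), 'tvec': array([0.01895054, 0.49831349, 1.29325498])}
side {'fx': 517.2732736280597, 'fy': 517.2732736280597, 'cx': 315.0430592029425, 'cy': 243.43162964709205, 'rvec': array([ 2.12169513, -0.27486408,  0.12228198]), 'tvec': array([-0.46864546,  0.12871177,  1.1558199 ])}
wrist {'fx': 369.298365244227, 'fy': 369.298365244227, 'cx': 315.91974881991456, 'cy': 234.47532171279136, 'rvec': array([-2.40887958, -1.52171228, -0.25502381]), 'tvec': array([-0.59935454, -0.04071958,  0.38115825])}
{'time_s': 0.15, 'q': array([ 1.01290034e+00,  3.59392643e-01,  1.51116657e+00, -2.96626431e-05,
        1.27249928e+00, -1.15130961e-01]), 'dq': array([ 0.00075681, -0.00167892, -0.0031288 , -0.00037263,  0.00163008,
        0.00183996]), 'tau': array([-4.44451343e-04, -5.28024459e+01, -2.78929120e+01, -2.75270868e-04,
        8.18811008e-03,  2.10887674e-05]), 'tcp_pos': array([0.25682242, 0.54168643, 0.23062164]), 'tool_rot': array([-2.28630386e-04,  2.19574285e-01,  9.75595508e-01, -6.96491006e-04]), 'contact_force': array([0.13755839, 1.23771611, 0.29871357]), 'torque': array([-0.04956132,  0.00487214,  0.03916242]), 'gripper_width': 1.0012370083164568}
```

View pics/top0.png

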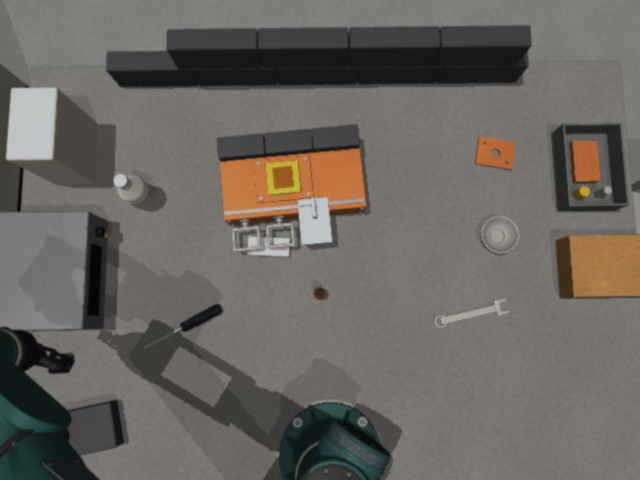

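View pics/side0.png

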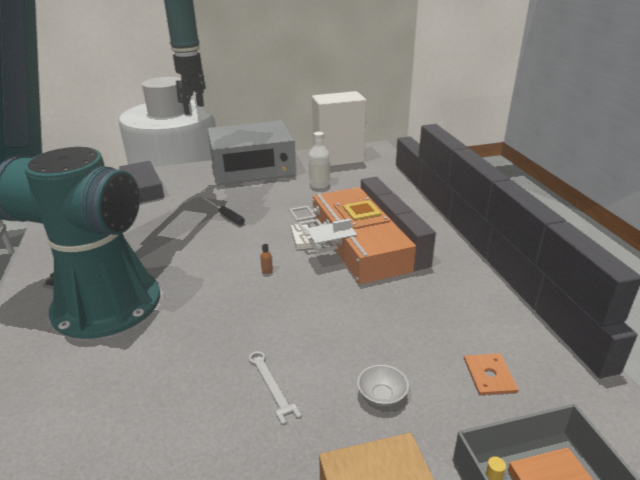

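View pics/wrist0.png

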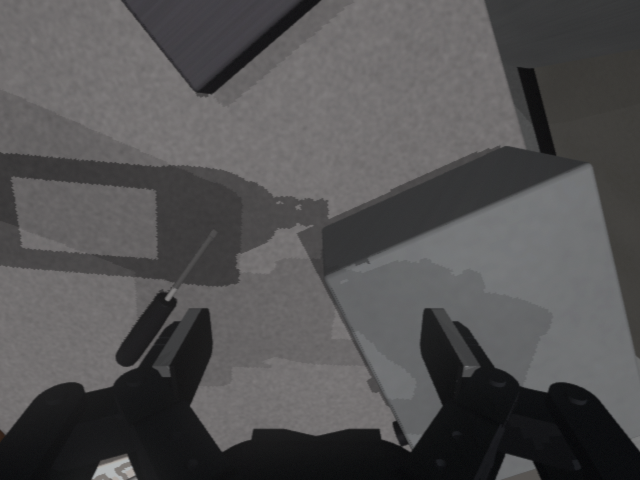

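The top view shows the copper housing at about (293,185) and the guard plate at (315,222), over the rightmost pin. The two visible bails are at (246,238) and (281,236), and the vial is at (320,293). I'll zoom in to get the edges.

```bash
python3 - <<'E'
import cv2
im=cv2.imread("pics/top0.png")[110:310,200:400]
cv2.imwrite("pics/zt.png",cv2.resize(im,(600,600),interpolation=cv2.INTER_CUBIC))
im=cv2.imread("pics/side0.png")[160:300,240:440]
cv2.imwrite("pics/zs.png",cv2.resize(im,(800,560),interpolation=cv2.INTER_CUBIC))
E
```

```text
(no output)
```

View pics/zt.png

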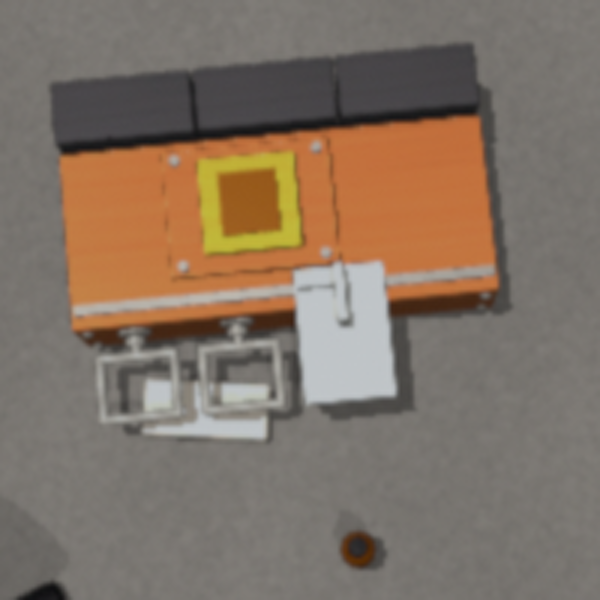

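View pics/zs.png

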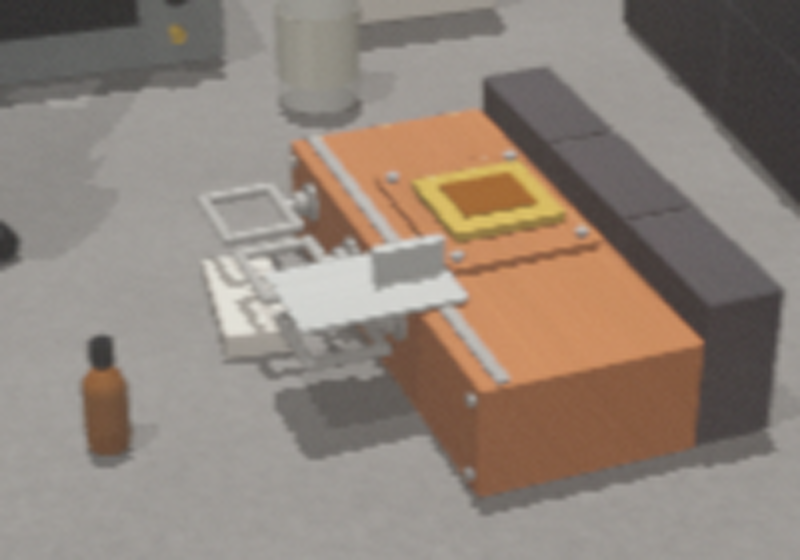

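```bash
cat > h.py <<'E'
import numpy as np, cv2
from plant import bot, planner, readout, vision, order
def ray(n,uv,z,c=None):
    c=c or vision.get_calibration(n)
    R,_=cv2.Rodrigues(np.array(c['rvec'])); t=np.array(c['tvec'])
    uv=np.atleast_2d(uv).astype(float)
    d=np.c_[(uv[:,0]-c['cx'])/c['fx'],(uv[:,1]-c['cy'])/c['fy'],np.ones(len(uv))]@R
    o=-R.T@t
    return o+d*((z-o[2])/d[:,2])[:,None]
def proj(n,P,c=None):
    c=c or vision.get_calibration(n)
    K=np.array([[c['fx'],0,c['cx']],[0,c['fy'],c['cy']],[0,0,1]])
    return cv2.projectPoints(np.atleast_2d(P).astype(float),np.array(c['rvec']),np.array(c['tvec']),K,None)[0][:,0]
E
python3 - <<'E'
from h import *
z=lambda a:np.array([[200+(x+.5)/3-.5,110+(y+.5)/3-.5] for x,y in a])
print("roof",ray("top",z([(73,329),(497,290),(480,116),(62,153)]),.075))
print("guard",ray("top",z([(295,268),(382,262),(397,396),(306,405)]),.081))
print("bails outer bar ends, inner",ray("top",z([(102,418),(179,411),(100,358),(175,351),(205,408),(283,402),(202,349),(278,344)]),.05))
print("vial top",ray("top",z([(358,548)]),.075),"slip",ray("top",z([(143,432),(268,439)]),.02))
E
```

```text
roof [[ 0.53331656  0.23708755  0.075     ]
 [ 0.56001292 -0.08861037  0.075     ]
 [ 0.69866605 -0.07851358  0.075     ]
 [ 0.67262955  0.24760945  0.075     ]]
guard [[ 5.77787977e-01  6.64184962e-02  8.10000000e-02]
 [ 5.81716360e-01 -3.74570225e-04  8.10000000e-02]
 [ 4.77773295e-01 -1.04068532e-02  8.10000000e-02]
 [ 4.71685480e-01  5.86487313e-02  8.10000000e-02]]
bails outer bar ends, inner [[0.46748518 0.21796038 0.05      ]
 [0.47226862 0.15827854 0.05      ]
 [0.51463949 0.22006236 0.05      ]
 [0.51949481 0.16162477 0.05      ]
 [0.47438318 0.13811132 0.05      ]
 [0.47838234 0.07755711 0.05      ]
 [0.52083285 0.14056883 0.05      ]
 [0.52410323 0.08126346 0.05      ]]
vial top [[0.36357551 0.02044006 0.075     ]] slip [[0.45974664 0.19002091 0.02      ]
 [0.45302528 0.09100154 0.02      ]]
```

```bash
cat > fit.py <<'E'
from h import *
z=lambda a:np.array([[200+(x+.5)/3-.5,110+(y+.5)/3-.5] for x,y in a])
W=np.r_[ray("top",z([(73,329),(497,290),(480,116),(62,153)]),.075),ray("top",z([(102,418),(179,411),(100,358),(175,351),(205,408),(283,402),(202,349),(278,344)]),.05)][:,:2]
M=[(-70,165),(-70,-165),(70,-165),(70,165)]
for y in(120,40): M+=[(-138,y+29),(-138,y-29),(-90,y+29),(-90,y-29)]
M=np.array(M)/1e3
mw,mm=W.mean(0),M.mean(0)
H=(M-mm).T@(W-mw); th=np.arctan2(H[0,1]-H[1,0],H[0,0]+H[1,1])
R=np.array([[np.cos(th),-np.sin(th)],[np.sin(th),np.cos(th)]]); t=mw-R@mm
print("yaw",np.degrees(th),"t",t); print(np.round((W-(M@R.T+t))*1e3,1))
G=ray("top",z([(295,268),(382,262),(397,396),(306,405)]),.081)[:,:2]
print("guard in housing",(G-t)@R)
np.savez("house.npz",th=th,t=t)
P=np.array([(-.07,.165,.075),(-.07,-.165,.075),(-.138,.12,.05),(-.138,.04,.05),(-.065,-.04,.104)])
print(proj("side",np.c_[P[:,:2]@R.T+t,P[:,2]]))
V=ray("top",z([(358,548)]),.075)[:,:2]; print("vial in housing",(V-t)@R)
E
python3 fit.py
```

```text
yaw 4.54859271354183 t [0.61634144 0.07894511]
[[-0.2 -0.8]
 [ 0.4  2.5]
 [-0.5  1.5]
 [-0.4 -1.4]
 [ 0.5  1.4]
 [ 0.7 -0.4]
 [-0.2 -0.3]
 [ 0.1 -0.9]
 [ 1.1  1.3]
 [ 0.5 -1.4]
 [-0.3 -0. ]
 [-1.6 -1.5]]
guard in housing [[-0.03942545 -0.0094297 ]
 [-0.04080644 -0.07632393]
 [-0.14521773 -0.07808146]
 [-0.14580995 -0.00876058]]
[[311.05492398 193.65362608]
 [357.61854278 256.80829417]
 [292.30977685 213.45961408]
 [301.2969038  227.86673388]
 [339.64938499 218.94440507]]
vial in housing [[-0.25660954 -0.03827529]]
```

The fit gives yaw 4.55° with residuals under 2.5 mm, and the guard at about 0.16 m travel. Next I'll close the gripper, go above the tab and take a wrist picture before pushing.

```bash
cat >> h.py <<'E'
import os
d=np.load("house.npz") if os.path.exists("house.npz") else None
th=float(d['th']); T=d['t']
R2=np.array([[np.cos(th),-np.sin(th)],[np.sin(th),np.cos(th)]])
def w(x,y,z): return np.r_[R2@np.array([x,y])+T,z]
def hf(p): return np.r_[R2.T@(np.array(p)[:2]-T),p[2]]
a=(th+np.pi)/2
Q=np.array([0,np.cos(a),np.sin(a),0])
def fh():
    f=readout.sense()['contact_force']; return np.r_[R2.T@f[:2],f[2]]
E
python3 - <<'E'
from h import *
print(planner.solve_ik(w(-.066,-.003,.2),Q))
bot.gripper_close(20)
bot.move_pose(w(-.066,-.003,.2),Q)
s=readout.sense(); print(s['time_s'],hf(s['tcp_pos']),s['tool_rot'],fh(),s['q'])
c=vision.get_calibration("wrist"); im=vision.camera("wrist"); cv2.imwrite("pics/w1.png",im[:,:,::-1])
np.savez("w1.npz",**{k:np.array(v) for k,v in c.items()})
for P in [(-.07,.165,.075),(-.07,-.165,.075),(-.138,.12,.05),(-.138,.04,.05),(-.09,.04,.05),(-.065,-.04,.104)]: print(P,proj("wrist",w(*P),c))
E
```

```text
[ 3.30449762e-03  3.26038203e-01  1.64619736e+00 -4.44089210e-16
  1.16935709e+00 -1.64687975e+00]
2.925 [-0.06598257 -0.00229376  0.20006583] [ 5.53525568e-05 -3.99681028e-02  9.99200944e-01  1.48946571e-04] [-0.82656037  0.24473702 -0.41273337] [ 4.38087277e-03  3.25970333e-01  1.64611740e+00  3.27689809e-04
  1.16940490e+00 -1.64650097e+00]
(-0.07, 0.165, 0.075) [[535.91373088 219.70672975]]
(-0.07, -0.165, 0.075) [[100.08376993 220.21574258]]
(-0.138, 0.12, 0.05) [[475.68096997 124.70440565]]
(-0.138, 0.04, 0.05) [[370.62946783 124.78483984]]
(-0.09, 0.04, 0.05) [[367.77102167 187.03487357]]
(-0.065, -0.04, 0.104) [[260.31115894 239.24598879]]
```

View pics/w1.png

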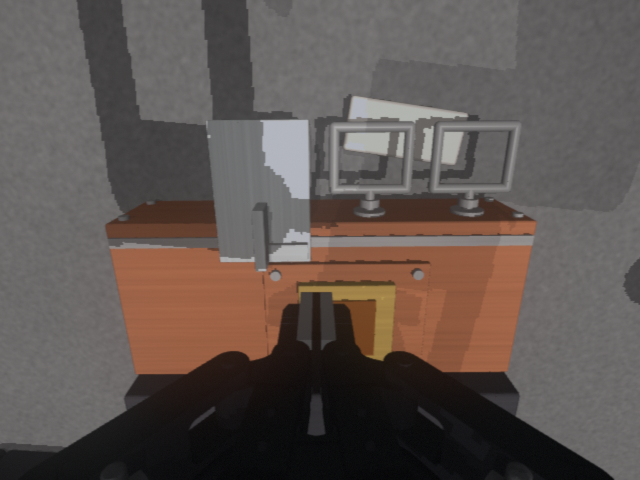

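The wrist picture shows the bails centred at (477,157) and (372,157) and the tab at (262,238), all within about 2 px of prediction. Next, the guard push.

```bash
python3 - <<'E'
from h import *
print(bot.move_l(w(-.068,-.003,.089),rate=.12,stop_force=10), fh())
print(bot.move_l(w(-.068,-.128,.089),rate=.05,stop_force=7))
s=readout.sense(); print(s['time_s'],hf(s['tcp_pos']),fh())
p=hf(s['tcp_pos'])
bot.move_l(w(-.068,p[1]+.012,.089),rate=.05)
bot.move_l(w(-.068,p[1]+.012,.17),rate=.15)
print(fh())
bot.move_l(w(-.125,.1,.17),rate=.25)
s=readout.sense(); print(s['time_s'],hf(s['tcp_pos']),fh())
c=vision.get_calibration("wrist"); im=vision.camera("wrist"); cv2.imwrite("pics/w2.png",im[:,:,::-1])
for P in [(-.138,.12,.05),(-.09,.12,.05),(-.138,.04,.05),(-.138,-.04,.05),(-.09,-.04,.05),(-.065,-.12,.104)]: print(P,proj("wrist",w(*P),c))
cv2.imwrite("pics/t2.png",vision.camera("top")[110:310,200:400,::-1].repeat(3,0).repeat(3,1))
E
```

```text
False [ 0.11137805 -0.05634993  0.35026063]
True
5.8167 [-0.06798146 -0.10156209  0.08886044] [1.29438037 4.20405601 1.54622304]
[-0.03212793 -0.70867806 -0.41625173]
7.8417 [-0.1248719   0.09938372  0.16967264] [-0.61396936 -0.43811359 -0.1348021 ]
(-0.138, 0.12, 0.05) [[343.07536878 210.19615937]]
(-0.09, 0.12, 0.05) [[341.70379205 269.83369148]]
(-0.138, 0.04, 0.05) [[234.26001557 210.45635137]]
(-0.138, -0.04, 0.05) [[125.33449062 210.71680681]]
(-0.09, -0.04, 0.05) [[135.86363227 270.38295999]]
(-0.065, -0.12, 0.104) [[-16.66769787 339.48121413]]
```

View pics/w2.png

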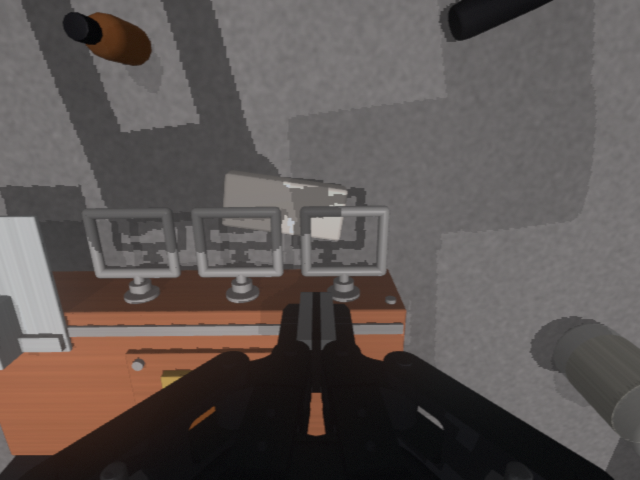

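View pics/t2.png

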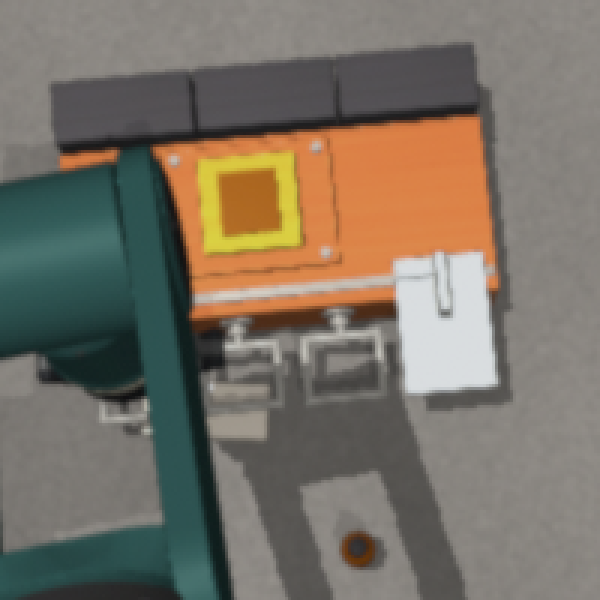

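The guard plate now sits flush at the right-hand end, with the tab at about (441,285) in the zoomed top view. All three pins are clear. Pulling the leftmost pin now.

```bash
cat > pull.py <<'E'
from h import *
def favg(n=4):
    a=[]
    for _ in range(n): bot.pause(.03); a.append(fh())
    return np.mean(a,0)
def st(msg,f0=0):
    s=readout.sense(); print(msg,round(s['time_s'],2),np.round(hf(s['tcp_pos'])*1e3,1),np.round(fh()-f0,2)); return hf(s['tcp_pos'])
def insert(y):
    bot.move_l(w(-.113,y,.17),rate=.2)
    bot.move_l(w(-.113,y,.085),rate=.12)
    if bot.move_l(w(-.113,y,.034),rate=.06,stop_force=6):
        st("HIT"); raise SystemExit
def pull(y):
    bot.pause(.2); f0=favg(); st("in",f0)
    hit=bot.move_l(w(-.133,y,.034),rate=.015,stop_force=2.)
    p=st("contact %s"%hit,f0)
    xc=p[0]
    for k in range(1,8):
        F=favg(3)[0]-f0[0]
        p=hf(readout.sense()['tcp_pos'])
        dr=-.1235-p[0]   # nominal draw
        print("draw~%.1f mm F=%.1f"%(dr*1e3,F))
        if F>10.8 or dr>.0135: break
        step=min(.003,max(.0007,(11.8-F)*1e-3))
        if bot.move_l(w(p[0]-step,y,.034),rate=.02,stop_force=6): print("stopforce")
    return f0,F
E
python3 - <<'E'
from pull import *
y=.1215
insert(y); f0,F=pull(y)
print("result",F)
cv2.imwrite("pics/w3.png",vision.camera("wrist")[:,:,::-1])
cv2.imwrite("pics/s3.png",cv2.resize(vision.camera("side")[160:300,240:440,::-1],(800,560),interpolation=cv2.INTER_CUBIC))
if F>8: bot.pause(.7)
st("hold",f0); np.save("f0.npy",f0)
E
```

```text
in 10.41 [-112.8  121.5   34.3] [-0.56  0.15 -0.12]
contact True 11.16 [-122.5  121.5   33.9] [0.67 0.48 0.29]
draw~-1.0 mm F=1.2
draw~1.6 mm F=3.0
draw~4.9 mm F=2.7
draw~8.4 mm F=1.7
draw~11.8 mm F=1.8
draw~15.1 mm F=2.0
result 1.979670642359971
hold 13.39 [-138.6  121.5   33.9] [ 1.85 -0.44 -0.02]
```

View pics/w3.png

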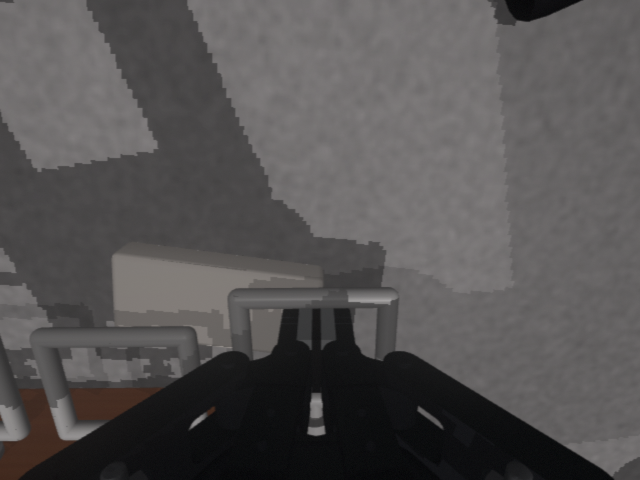

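View pics/s3.png

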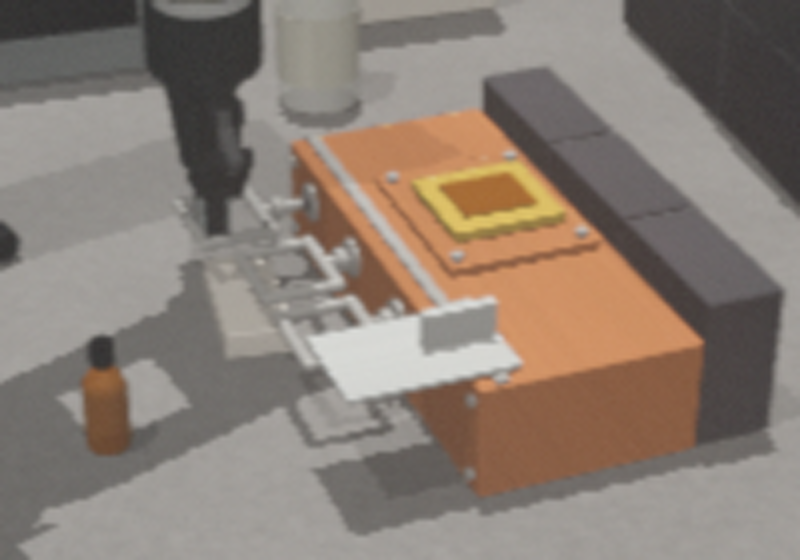

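The leftmost pin has let go: it is drawn about 15 mm at a steady ~2 N and its bail is clearly ahead of the others, outer bar at row 297 against 336 for the middle pin. I'll draw it to its stop, back off and lift.

```bash
python3 - <<'E'
from pull import *
f0=np.load("f0.npy"); y=.1215
print(bot.move_l(w(-.178,y,.034),rate=.035,stop_force=7))
p=st("stop",f0); print(favg(3)-f0)
bot.pause(.4)
bot.move_l(w(p[0]+.008,y,.034),rate=.05); st("backed",f0)
bot.move_l(w(p[0]+.008,y,.13),rate=.1); st("up",f0)
c=vision.get_calibration("wrist")
cv2.imwrite("pics/w4.png",vision.camera("wrist")[:,:,::-1])
for q in (.05,.045,.04): print(q,proj("wrist",w(-.138-q,y,.05),c))
E
```

```text
True
stop 14.3 [-171.8  121.5   34.1] [ 0.84 -1.14  0.22]
[ 0.0214948  -0.02855943  0.14647991]
backed 15.07 [-163.   121.5   34.1] [ 0.1  -0.34 -0.27]
up 16.18 [-164.4  121.4  129.5] [-0.21 -0.39  0.69]
0.05 [[315.20214283 210.72981454]]
0.045 [[315.2184594 218.42401  ]]
0.04 [[315.23454539 226.00947792]]
```

View pics/w4.png

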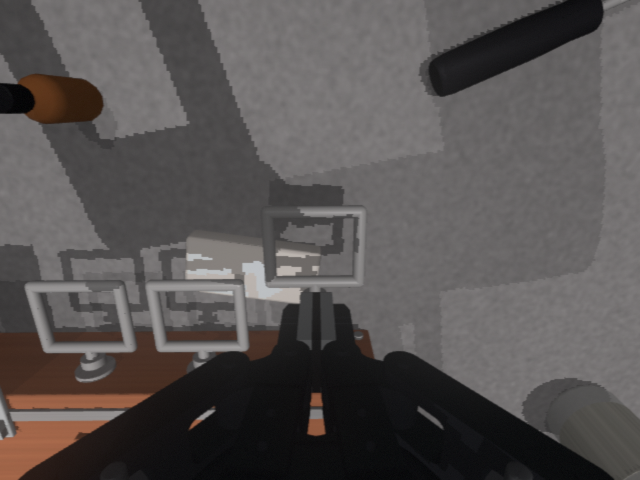

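The left bail's outer bar is at row ~212, which corresponds to about 49 mm drawn, so it is at its stop. The middle pin is next.

```bash
cat > go.py <<'E'
import sys
from pull import *
y=float(sys.argv[1]); n=sys.argv[2]
insert(y); f0,F=pull(y)
print("result",F)
cv2.imwrite(f"pics/w{n}.png",vision.camera("wrist")[:,:,::-1])
st("a",f0)
if F>8:
    bot.pause(1.0); st("held",f0); print(favg(3)-f0)
    bot.move_l(w(-.113,y,.034),rate=.03); st("home",f0)
    bot.move_l(w(-.113,y,.13),rate=.1); st("up",f0)
    c=vision.get_calibration("wrist"); cv2.imwrite(f"pics/w{n}b.png",vision.camera("wrist")[:,:,::-1])
    for q in (0,.005): print(proj("wrist",[w(-.138-q,y,.05)],c))
E
python3 go.py .0415 5
```

```text
in 19.09 [-112.8   41.5   34.3] [ 0.37  0.19 -0.49]
contact True 19.88 [-123.    41.5   33.9] [ 1.53  0.8  -0.19]
draw~-0.8 mm F=1.8
draw~1.5 mm F=4.1
draw~3.3 mm F=5.2
draw~4.5 mm F=6.4
draw~5.2 mm F=7.5
draw~5.8 mm F=7.9
draw~6.1 mm F=7.8
result 7.821733714911281
a 22.41 [-129.7   41.4   34.3] [ 7.48 -0.19 -5.5 ]
```

```bash
python3 -c "
import cv2,numpy as np
b=[cv2.imread(f'pics/w5{s}.png') for s in ('','b')]
cv2.imwrite('pics/m5.png',cv2.resize(np.hstack([x for x in b if x is not None]),(800,300)))"
```

```text
[ WARN:0@0.026] global loadsave.cpp:275 findDecoder imread_('pics/w5b.png'): can't open/read file: check file path/integrity
```

View pics/m5.png

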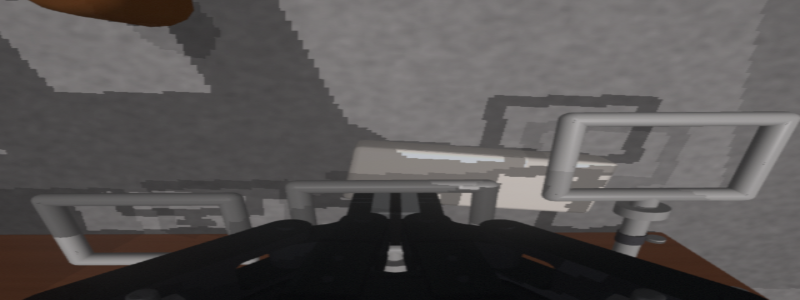

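The middle pin is retained and pushes back at about 7.8 N so far. My increments were based on the measured pose, and arm compliance ate some of each step. I'll step the commanded position instead, up to about 12 N.

```bash
cat > cont.py <<'E'
import sys
from pull import *
def cont(y,n,f0,cmd):
    for k in range(14):
        p=hf(readout.sense()['tcp_pos']); F=favg(3)[0]-f0[0]
        dr=-.1225-p[0]; print("cmd %.1f draw~%.1f F=%.1f"%(cmd*1e3,dr*1e3,F))
        if F>11.3 or dr>.0125: break
        cmd-=min(.003,max(.0007,(12-F)*.8e-3))
        bot.move_l(w(cmd,y,.034),rate=.02,stop_force=6)
    cv2.imwrite(f"pics/w{n}.png",vision.camera("wrist")[:,:,::-1])
    bot.pause(1.0); st("held",f0); print(favg(3)-f0)
    bot.move_l(w(-.113,y,.034),rate=.03); st("home",f0)
    bot.move_l(w(-.113,y,.13),rate=.1); st("up",f0)
    c=vision.get_calibration("wrist"); cv2.imwrite(f"pics/w{n}b.png",vision.camera("wrist")[:,:,::-1])
    for q in (0,.005): print(proj("wrist",[w(-.138-q,y,.05)],c))
E
python3 - <<'E'
import pull
from cont import *
bot.pause(.05)
st("now")
# force zero: mean of free readings taken so far is ~0 within 0.7 N
cont(.0415,5,np.array([-.4,-.4,0]),-.1303)
E
python3 -c "
import cv2,numpy as np
cv2.imwrite('pics/m5b.png',cv2.resize(np.hstack([cv2.imread(f'pics/w5{s}.png') for s in ('','b')]),(800,300)))"
```

```text
now 22.46 [-129.7   41.4   34.3] [ 8.21  0.   -5.48]
cmd -130.3 draw~7.2 F=8.1
cmd -133.3 draw~7.7 F=8.6
cmd -136.1 draw~9.5 F=11.3
cmd -136.8 draw~10.0 F=11.9
held 24.7 [-132.4   41.4   34.5] [11.68  0.31 -8.85]
[11.02839809  0.57239761 -8.21500514]
home 25.74 [-113.7   41.5   33.9] [ 0.02  0.44 -0.84]
up 26.85 [-113.5   41.5  129.5] [ 0.11  0.26 -0.47]
[[315.0349299 209.4763404]]
[[315.01712972 201.65173402]]
```

View pics/m5b.png

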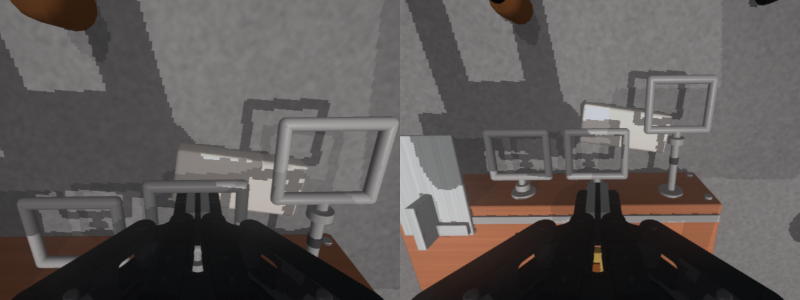

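The middle pin was held at 11–12 N, about 10–11 mm, for over a second and sprang home. Its bail is level with the right one in the second picture, outer bar at about row 130 of 300. The rightmost pin is next, with the fingers offset 4 mm away from the guard.

```bash
python3 - <<'E'
from cont import *
y=-.0345
insert(y); bot.pause(.2); f0=favg(); st("in",f0)
print(f0, bot.move_l(w(-.133,y,.034),rate=.015,stop_force=2.))
p=st("contact",f0)
cont(y,6,f0,p[0]-.001)
E
python3 -c "
import cv2,numpy as np
cv2.imwrite('pics/m6.png',cv2.resize(np.hstack([cv2.imread(f'pics/w6{s}.png') for s in ('','b')]),(800,300)))"
```

```text
in 29.68 [-112.8  -34.5   34.2] [ 0.05 -0.16  0.15]
[-0.09961875 -0.09620759 -0.30969549] True
contact 30.43 [-122.3  -34.6   33.9] [1.9  0.25 0.23]
cmd -123.3 draw~-0.2 F=1.9
cmd -126.3 draw~2.8 F=4.9
cmd -129.3 draw~5.1 F=7.0
cmd -132.3 draw~7.0 F=8.7
cmd -135.0 draw~8.7 F=10.4
cmd -136.2 draw~9.5 F=11.0
cmd -137.0 draw~10.1 F=11.6
held 33.9 [-132.5  -34.8   34.5] [11.3   2.49 -7.02]
[12.53825169  2.38562043 -8.0621739 ]
home 34.95 [-113.7  -34.4   33.9] [0.16 0.13 1.35]
up 36.06 [-113.5  -34.5  129.5] [ 0.4  -0.3   1.28]
[[314.87440159 209.44402416]]
[[314.85494864 201.61933883]]
```

View pics/m6.png

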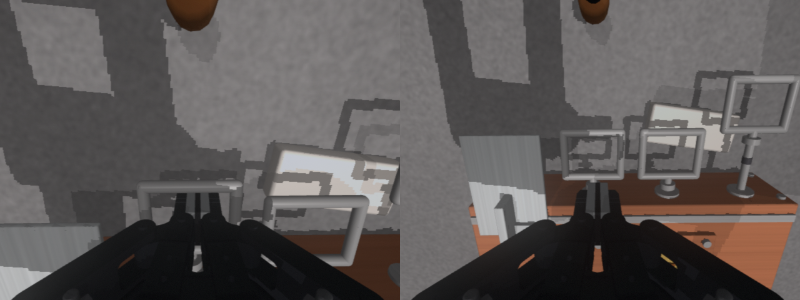

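The rightmost pin was held at about 11–12 N and is home again, with its bail level with the middle one. I'll retreat, take a final look, and hand in.

```bash
python3 - <<'E'
from h import *
bot.move_l(w(-.15,-.0345,.25),rate=.15)
bot.move_pose(np.array([.3,-.4,.3]),Q); bot.pause(.3)
print(readout.sense()['time_s'],fh())
cv2.imwrite("pics/t7f.png",vision.camera("top")[:,:,::-1])
im=cv2.imread("pics/t7f.png")[110:310,200:400]; cv2.imwrite("pics/t7.png",cv2.resize(im,(600,600),interpolation=cv2.INTER_CUBIC))
for P in [(-.138-.05,.12,.05),(-.138,.04,.05),(-.138,-.04,.05),(-.065,-.12,.104)]: print(P,(proj("top",w(*P))[0]-[200,110])*3+1)
E
```

```text
39.1 [ 1.26851831  0.69980271 -0.85286903]
(-0.188, 0.12, 0.05) [145.76330455 479.34213268]
(-0.138, 0.04, 0.05) [243.95819732 405.99448699]
(-0.138, -0.04, 0.05) [346.6079919  396.72240948]
(-0.065, -0.12, 0.104) [443.05835506 281.59730175]
```

View pics/t7.png

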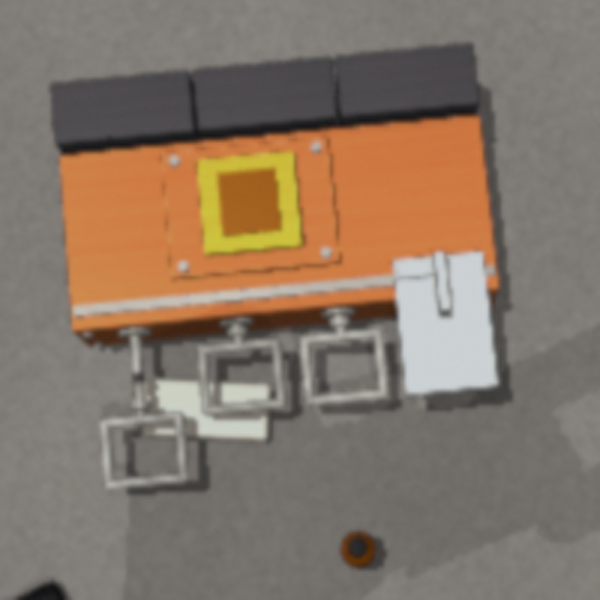

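View pics/t7f.png

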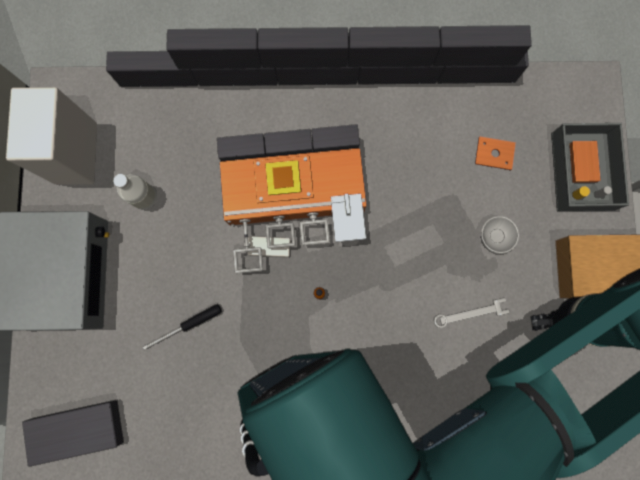

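The left pin stands out with its outer bar at zoomed row ~482 (479 is full draw). The other two are home at about 406 and 398, the guard is at the right stop, and the bystanders haven't moved.

```bash
python3 - <<'E'
from h import *
order.close_job(); print(readout.sense()['time_s'])
E
```

```text
the job is handed in; nothing more can be done
the job is handed in; nothing more can be done
```

The job is done and handed in. The simulation gave no verdict. The robot's clock read 39.1 s just before the final picture, within the 61 s limit.

- **Guard:** it started over the rightmost pin, at about 0.16 m. I pushed it by its tab until the stop pushed back, at about 0.24 m.
- **Left pin:** it let go, sliding at about 2–3 N. I drew it to its stop, and it stands out about 49–50 mm in the wrist and top pictures.
- **Middle pin:** it is retained. I held it at 11–12 N for over a second (about 10–11 mm drawn), and it sprang home.
- **Right pin:** it is retained. I held it at 11–12.5 N for over a second (about 10–11 mm drawn), and it sprang home.

In the last top picture the guard was at its stop, the middle and right pins were home within about 1 mm, and the other things on the bench had not visibly moved. The arm was clear of everything.

- **First pull on the middle pin:** it stalled at about 8 N because the arm gave under load. I finished the pull by stepping the commanded position.
- **Draw estimates:** for both retained pins, draw worked out from arm position came out about 1 mm lower than from force. Both figures are within the 8.5–16.5 mm band.
- **Side view:** it disagreed with the fitted housing pose by about 2 pixels (about 4 mm). The wrist views agreed with the pins to within about 3 mm.

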